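# Shut the beam box's roof flap with the hook pole

## Robot

A 7-joint arm with a two-finger parallel gripper is mounted at the origin on a cart in front of the work surface, level with it; the furniture and walls round the work are solid. World frame = base frame: x ahead of the robot, y to its left, z up, the work surface at z = 0. Lengths are in mm, angles in rad, forces in N, time in s.
With the tool pointing down it reaches from about 425 to 1025 mm from the base axis. Payload 9.4 kg.
Tool frame: the origin (TCP) lies between the finger pads; the fingertips stand 17 mm ahead of it and the grasp point (between the pads) lies 2 mm behind it; z points along the fingers, y is the line along which they close (so a half turn about z gives the same grasp; the last joint's range is limited). The gripper opens to 85 mm and grips with 20 to 120 N. Pads are 22 mm wide; open, the fingers measure 114 mm over their backs; the gripper's body (76 mm by 85 mm) begins 54 mm behind the grasp point. The pads swing forward as they close: fully open they stand 13 mm farther back than shut.
Start: joints at [1.225, 0.599, -0.003, 1.599, 0.002, 0.943, -0.08], TCP at [192.533, -698.967, 248.275] pointing down, gripper open.
Joint ranges: [-2.57, 2.57], [-0.35, 1.97], [-1.29, 1.29], [0.11, 2.56], [-1.05, 4.19], [0.11, 1.86], [-2.63, 2.63]. Speed limits (rad/s): [2.22, 2.22, 3.01, 3.01, 3.14, 3.14, 3.14].

## Interface

Orientations are given as [roll, pitch, yaw] about the fixed x, y, z axes, in that order (R = Rz(yaw) Ry(pitch) Rx(roll)).
In Python, from cell import r gives the robot as it stands. The module is installed in compiled form; this text tells all that it offers.
- The arm moves only by the tool servo_tool, never from a script. Its argument "moves" is a list of rows, each an object of numbers: "x", "y", "z": the shift along the tool's x, y, z in mm; "spin": the turn about the tool's z in degrees. In form: [{"x": .., "y": .., "z": .., "spin": ..}, ...]. A call has 1 to 12 rows; each row shifts and turns the commanded pose from where the row before left it, along the tool's axes as they then stand; what a row does not reach is not made up. A row lasts 1/10 s, in which the tool goes at most 50 mm and 8.59 degrees, less where a joint would pass 70% of its speed; a pose out of reach is approached as far as the arm can. A call is refused whole if a number of a shift passes 50 or a number of a turn 8.59, either way. A call with a gripper value outside its range is refused whole. "claw" is the finger opening in mm, from 0 to 85.4, set as the call begins (left out, the last holds). The fingers move at their own pace and stop on an object; "force" is the grip in N (left out, the last holds). Time passes only in rows, so rows that do not move let the fingers close. It gives the time, the measured TCP pose, the force, the opening and the grip force at its end, in the units of the state.
- r.read_state(): the state, without advancing time (a new reading comes with each control period).
- r.grab_frame(name): name is "scene" or "top" or "wrist"; returns the picture (480x640x3 uint8, red, green, blue); there is no depth.
- r.calibration(name): a dict with "intrinsics" (3x3 intrinsics, pixels), "k1" (the pictures are not rectified: a ray, as slopes to the right and down, at radius r is drawn at 1 + k1 r^2 times it, then the intrinsics apply), "R" (3x3) and "t" (3): a world point X has camera coordinates R X + t. Camera axes: x right, y down, z forward; pixel columns grow to the right and rows downward; lengths in mm; the calibration is good to about 2 mm. A picture is of the moment at which its call begins: read the wrist's pose just before it. calibration takes no time and is no camera call; for the wrist camera it gives the pose at the moment of the call.
- r.close_job(): hands the job in; it is judged then, once.
The state is a dict: "time_s": time; "joints": joint angles; "dq": joint speeds; "effort": joint torques, N m; "ee_pos": TCP position; "tool_rot": TCP orientation; "contact_force": force on the tool from outside, world axes, zero at the start; "moment": the same for the moment, N m; "finger_gap": finger opening in mm; "grasp_force": force on a finger pad.
Only numpy, scipy, OpenCV 4.12 (cv2) and the standard library are available. Lean on these libraries where they do the work, as an engineer would, in place of code of your own. Each camera call takes 0.05 s, during which the arm holds its last target. There are 200 camera calls.

## Task

The roof flap of the dark beam box has been left standing open. Take the red-handled hook pole from its holder, put its toe through the brass ring eye on the flap and swing the flap fully shut with it, then stand the pole back upright in its holder and let go. Do not touch the box or the flap with the gripper or the arm.

Things in the scene. Friction and masses are not known exactly. Their poses are not given: they have to be found in the camera images.
- hook_pole: L-shaped pole, 0.12 kg, 146 mm tall, upright in its holder. Origin: middle of the level toe at its foot, z up. Toe: steel bar 8 mm thick along y, from the 10 mm shaft at y=-25 mm to a ball (11 mm) at its free end, y=+25 mm. Red block handle on the shaft, 18 (x) by 26 (y) by 50 mm, centre [0, -25, 115] mm: grip across its x faces. Foot: disc 14 mm across, underside at z=-5.5 mm.
- pole_holder: Fixed black holder on an aluminium foot, origin at the centre of its underside, axes as the standing pole's; pole's origin at [0, 0, 11.5] mm in it. Pocket 20 mm (x) by 68 mm (y), 50 mm deep, floor at 6 mm, flared mouth about 42 by 90 mm, its upper edge 69 mm above the table. The pole lifts straight up out of it and goes back so, toe pointing as at the start.
- beam_box: Fixed dark steel box, 100 (x) by 150 (y) by 90 mm tall, open on top under the flap. Origin at the centre of its underside, z up, -x roughly towards the robot. The flap's hinge line runs along the box's y axis at x=+50 mm, z=93.5 mm (far upper edge).
- vent_flap (a joint): Angle of the aluminium roof flap (105 by 148 by 4 mm), rad: 0 shut (level on the box), pi/2 standing upright; starts at 1.25 to 1.75. It swings shut towards the box's -x side and down, stays where it is left, stops at 0 and needs about 1 to 1.5 N at the eye to move.
- flap_eye (a point): Centre of the brass ring on the flap's free edge: 127 mm from the hinge line, 22 mm beyond the panel, in its plane. Hole 28 mm across, wire 5 mm. The hole's axis is y (of this frame, flap and box), parallel to the hinge: a toe along y enters sideways and the ring turns about it. From hinge to eye is this frame's -x; +z is the outer face. Shut, it is at [-77, 0, 93.5] mm in the box's frame.
There are look-alikes about, which are no part of the job. Of the things like the hook_pole, leave any that is turquoise or white; of the rest the larger one is meant.

How it is judged:
By the outcome, as a careful person would: the job done as asked, in the order asked, and still so for the second after the job is handed in, with the robot touching nothing.
It also fails if it takes over 53 s, if anything falls off the work surface, if the arm or the gripper's body presses on something with over 40 N, if the wrist force passes 120 N, or if a joint passes its speed limit or range.

## Working session

There is one attempt and no reset: what is moved stays moved. The work goes in short steps, Python scripts to look and compute and a tool call to move; the robot and the scene stay as the last step left them, time stands still between calls to the robot, and variables do not carry over. Pictures are saved under pics/ and viewed, at most 10 in all, crops included, and the job is handed in when it is done.

Besides the shell and the picture viewer there is one more tool, called after "Request:" as name(argument=value, ...), one argument or row to a line, values as JSON. servo_tool: Moves the arm, as the interface text tells. Its arguments: {"type":"object","properties":{"moves":{"type":"array","items":{"type":"object","properties":{"x":{"type":"number"},"y":{"type":"number"},"z":{"type":"number"},"spin":{"type":"number"}}}},"claw":{"type":"number"},"force":{"type":"number"}},"required":["moves"]}

```bash
mkdir -p pics
python3 - <<'E'
from cell import r
import cv2
print(r.read_state())
for n in("scene","top"):
    f=r.grab_frame(n); cv2.imwrite(f"pics/{n}0.png",f[:,:,::-1]); print(n,r.calibration(n))
E
```

```text
{'time_s': 0.0, 'joints': array([ 1.22530941,  0.60012011, -0.00257855,  1.60009942,  0.00179295,
        0.94291995, -0.07979237]), 'dq': array([ 0.00032776, -0.00192153, -0.00099763,  0.00113358,  0.00022994,
        0.00039503, -0.00021891]), 'effort': array([ 3.78862160e-05, -7.76438642e+01,  1.56472597e+00, -2.58013666e+01,
        1.23480512e-02,  8.82547436e-03, -1.03075070e-05]), 'ee_pos': array([ 192.4266453 , -698.54547973,  247.43093079]), 'tool_rot': array([-3.14005252e+00,  1.16282826e-04,  2.68878101e-01]), 'contact_force': array([-0.83052046,  0.50954696, -0.4299502 ]), 'moment': array([0.00376335, 0.05181291, 0.02018351]), 'grasp_force': 0.0, 'finger_gap': 85.60444397043025}
scene {'intrinsics': array([[602.46791462,   0.        , 322.35506524],
       [  0.        , 602.46791462, 239.78457863],
       [  0.        ,   0.        ,   1.        ]]), 'k1': -0.11556947368600463, 'R': array([[-0.42363659, -0.9057155 ,  0.01454211],
       [-0.64799655,  0.29179607, -0.70353076],
       [ 0.63295538, -0.30746461, -0.71051601]]), 't': array([339.95372051, 331.89910463, 781.7940293 ])}
top {'intrinsics': array([[584.27176467,   0.        , 312.4569798 ],
       [  0.        , 584.27176467, 253.05630369],
       [  0.        ,   0.        ,   1.        ]]), 'k1': -0.04607082025755957, 'R': array([[ 0.02326917, -0.99895268,  0.03939655],
       [-0.98336045, -0.02997227, -0.17917558],
       [ 0.18016873, -0.03457174, -0.98302799]]), 't': array([115.38566878, 505.03090075, 883.31168691])}
```

View pics/scene0.png

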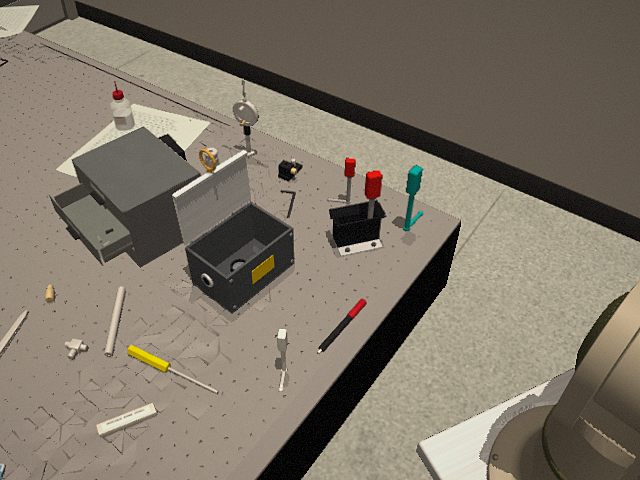

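View pics/top0.png

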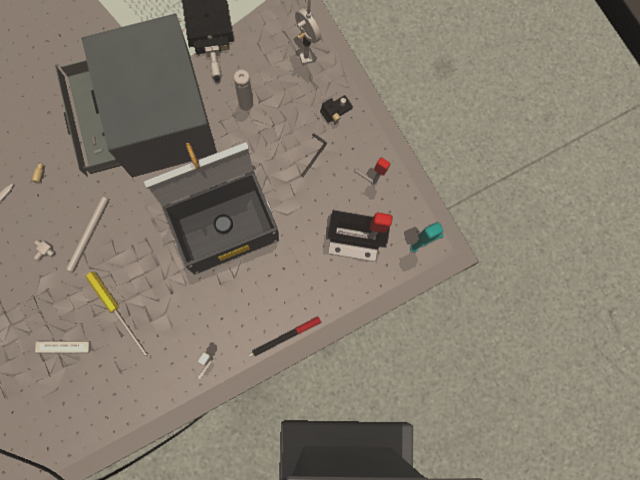

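Pole candidates: 
- Red pole in the holder: scene (373,185), top (383,222).
- Small red pole: scene (350,167), top (382,165).
- Turquoise pole: scene (414,180), top (432,233).
- White pole: scene (282,345), top (204,358).

I choose the larger red one in the holder and check it in close crops.

```bash
cat > h.py <<'E'
import numpy as np, cv2
def proj(c,X):
    P=np.atleast_2d(X)@np.array(c['R']).T+c['t']; s=P[:,:2]/P[:,2:]
    s=s*(1+c['k1']*(s**2).sum(1,keepdims=True)); K=c['intrinsics']
    return np.c_[s[:,0]*K[0,0]+K[0,2], s[:,1]*K[1,1]+K[1,2]]
def ray(c,uv):
    K=c['intrinsics']; d=np.array([(uv[0]-K[0,2])/K[0,0],(uv[1]-K[1,2])/K[1,1]]); s=d.copy()
    for _ in range(20): s=d/(1+c['k1']*(s@s))
    R=np.array(c['R']); return -R.T@c['t'], R.T@np.r_[s,1]
def onz(c,uv,z):
    o,d=ray(c,uv); return o+d*(z-o[2])/d[2]
def box(p,yaw,L):
    c,s=np.cos(yaw),np.sin(yaw); return np.array(p)+np.array(L,float)@np.array([[c,s,0],[-s,c,0],[0,0,1]])
E
python3 - <<'E'
import cv2,numpy as np
s=cv2.imread('pics/scene0.png');t=cv2.imread('pics/top0.png')
def crop(im,x,y,w,h,k):return cv2.resize(im[y:y+h,x:x+w],None,fx=k,fy=k,interpolation=cv2.INTER_CUBIC)
cv2.imwrite('pics/pole.png',np.hstack([crop(s,310,150,80,110,5),crop(t,315,190,80,110,5)]))
cv2.imwrite('pics/box.png',np.hstack([crop(s,165,140,133,183,3),crop(t,140,135,133,183,3)]))
E
```

```text
(no output)
```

View pics/pole.png

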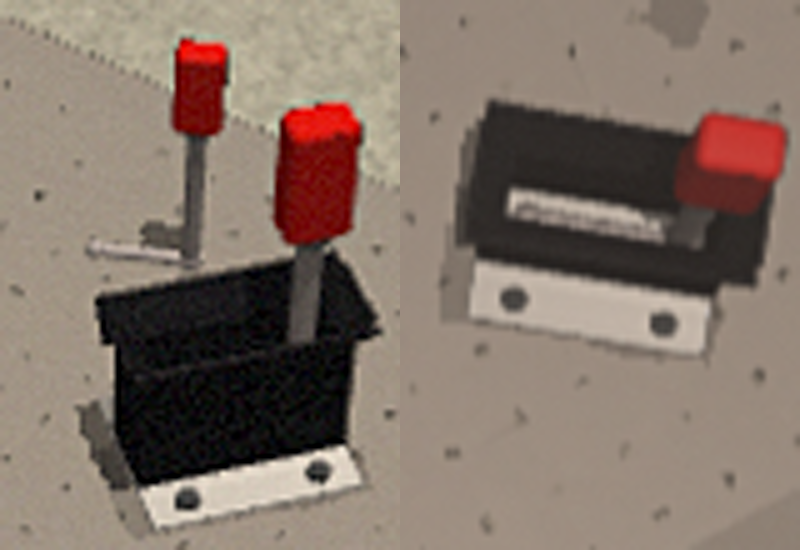

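View pics/box.png

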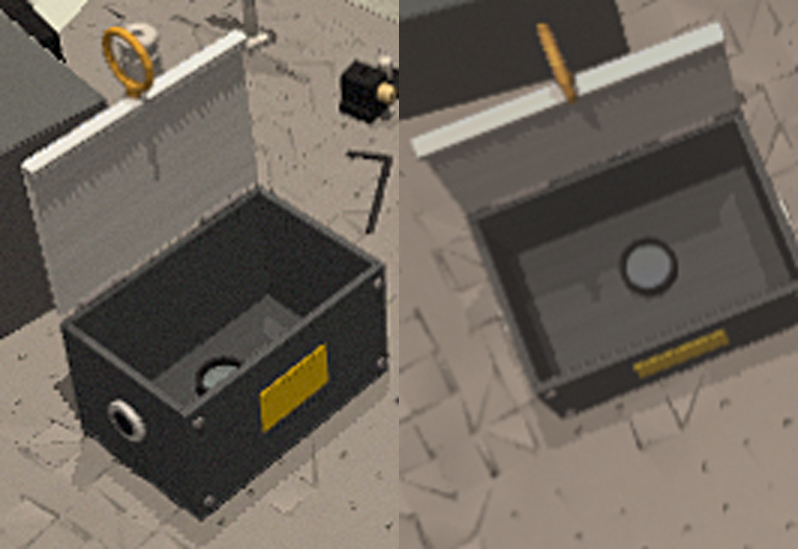

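The crops show the larger red handle standing in the black holder, with its toe to the left (+y). The box flap is near upright, with the ring at scene crop (129,61) and top crop (557,62). Next I fit the poses.

```bash
cat > fit.py <<'E'
from h import *; from cell import r; from scipy.optimize import least_squares
S=r.calibration('scene');T=r.calibration('top')
sc=lambda a,k,o,sh=0:(np.array(a,float)-[sh,0])/k+o
tp=sc([(706,114),(786,124),(776,182),(696,172)],5,[315,190],400)
ss=sc([(283,108),(325,103),(357,112),(278,225),(300,243),(352,232)],5,[310,150])
# handle local: x+-9,y -38..-12,z (holder frame)
L=lambda sx,sy,z:[9*sx,-25+13*sy,z]
A=[L(1,1,151.5),L(1,-1,151.5),L(-1,-1,151.5),L(-1,1,151.5)]
def f(p):
    return (proj(T,box([p[0],p[1],0],p[2],A))-tp)
g=lambda p:f(p).ravel()
p=least_squares(g,[*onz(T,[380,225],150)[:2],0]).x
print('pole top-cam',p,np.abs(g(p)).max())
print('scene pred (crop)',((proj(S,box([p[0],p[1],0],p[2],A+[L(a,b,101.5) for a,b in((1,1),(1,-1),(-1,-1),(-1,1))]))-[310,150])*5).round())
M=[[21,45,69],[21,-45,69],[-21,-45,69],[-21,45,69]]
print('mouth top',((proj(T,box([p[0],p[1],0],p[2],M))-[315,190])*5+[400,0]).round().tolist(),'scene',((proj(S,box([p[0],p[1],0],p[2],M))-[310,150])*5).round().tolist())
# box
bs=sc([(65,325),(185,413),(385,265),(262,188),(203,520)],3,[165,140])
bt=np.vstack([sc([(470,215),(543,388),(740,115)],3,[140,135],399),[[277,237]]])
BS=[[50,75,90],[-50,75,90],[-50,-75,90],[50,-75,90],[-50,75,0]]; BT=[BS[0],BS[1],BS[3],BS[2]]
es=sc([(129,61)],3,[165,140]);et=sc([(557,62)],3,[140,135],399)
def e(th,l=127,y=0): return [50-l*np.cos(th),y,93.5+l*np.sin(th)]
def fb(q):
    b=lambda X:box([q[0],q[1],0],q[2],X)
    return np.r_[(proj(S,b(BS))-bs).ravel(),(proj(T,b(BT))-bt).ravel(),(proj(S,b([e(q[3])]))-es).ravel(),(proj(T,b([e(q[3])]))-et).ravel()]
q=least_squares(fb,[*onz(T,[220,220],50)[:2],0.2,1.5]).x
print('box',q,fb(q).round(1)); print('eye',box([q[0],q[1],0],q[2],[e(q[3])]),'shut',box([q[0],q[1],0],q[2],[e(0)]))
E
python3 fit.py
```

```text
pole top-cam [ 5.36242338e+02  5.81204783e+01 -1.17434691e-01] 1.3048161991465577
scene pred (crop) [[274. 108.]
 [346.  94.]
 [366. 126.]
 [294. 141.]
 [265. 221.]
 [334. 207.]
 [354. 239.]
 [284. 254.]]
mouth top [[486.0, 113.0], [770.0, 155.0], [755.0, 285.0], [468.0, 243.0]] scene [[95.0, 302.0], [333.0, 251.0], [378.0, 327.0], [135.0, 381.0]]
box [5.40593557e+02 2.70612119e+02 4.00339654e-01 1.63736341e+00] [-1.6 -1.  -0.1  1.9  1.4  0.7  0.7 -1.1 -0.6  2.4 -0.9  0.2 -3.3  3.3
  1.9 -0.4  1.9 -4.9 -0.2 -1.1  1.5 -0. ]
eye [[594.41979157 293.39103924 220.21872414]] shut [[469.68204917 240.60281939  93.5       ]]
```

Request:
servo_tool(
  moves=[
    {"spin": -8.5,"z": -7},
    {"spin": -8.5,"z": -7},
    {"spin": -8.5,"z": -7},
    {"spin": -8.5,"z": -7},
    {"spin": -8.5,"z": -7},
    {"spin": -8.5,"z": -7},
    {"spin": -8.5,"z": -7},
    {"spin": -8.3,"z": -7},
  ],
  claw=50,
  force=80,
)

```text
$.moves[0]: bad value
```

```bash
cat >> h.py <<'E'
from scipy.spatial.transform import Rotation as Ro
def rot(s): return Ro.from_euler('xyz',s['tool_rot']).as_matrix()
def shift(s,target): return (rot(s).T@(np.array(target)-s['ee_pos'])).round(1)
E
python3 - <<'E'
from h import *; from cell import r
s=r.read_state(); print(s['time_s'],s['ee_pos'],s['tool_rot'],s['joints'].round(3))
# shift to handle above
h=box([536.2,58.1,0],-.117,[0,-25,260]); print(h,shift(s,h))
E
```

```text
0.1 [ 192.42528636 -698.60375979  247.49449356] [-3.14020121e+00  1.12411958e-04  2.68831954e-01] [ 1.225  0.6   -0.003  1.6    0.002  0.943 -0.08 ]
[533.28166882  33.27091739 260.        ] [ 523.  -615.1  -11.7]
```

Request:
servo_tool(
  moves=[
    {"x": 0,"y": 0,"z": -7,"spin": -8.5},
    {"x": 0,"y": 0,"z": -7,"spin": -8.5},
    {"x": 0,"y": 0,"z": -7,"spin": -8.5},
    {"x": 0,"y": 0,"z": -7,"spin": -8.5},
    {"x": 0,"y": 0,"z": -7,"spin": -8.5},
    {"x": 0,"y": 0,"z": -7,"spin": -8.5},
    {"x": 0,"y": 0,"z": -7,"spin": -8.5},
    {"x": 0,"y": 0,"z": -7,"spin": -8.3},
  ],
  claw=50,
  force=80,
)

```text
time_s: 0.9
ee_pos: [192.4, -698.8, 304.1]
tool_rot: [-3.141, -0.001, 1.458]
contact_force: [0.2, -0.1, -0.5]
finger_gap: 50.1
grasp_force: 0.0
```

Run:
```python
from h import *; from cell import r
s=r.read_state(); print(s['time_s'],s['ee_pos'],s['tool_rot'],s['joints'].round(3))
h=box([536.2,58.1,0],-.117,[0,-25,260]); print(h,shift(s,h))
```

```text
0.9 [ 192.35828428 -698.77661065  304.06322221] [-3.14112579e+00 -7.32448410e-04  1.45818504e+00] [ 1.422  0.571 -0.327  1.526  0.198  1.078  0.937]
[533.28166882  33.27091739 260.        ] [765.7 256.5  44.5]
```

Request:
servo_tool(
  moves=[
    {"x": 40,"y": 13.4,"z": 0,"spin": 0},
    {"x": 40,"y": 13.4,"z": 0,"spin": 0},
    {"x": 40,"y": 13.4,"z": 0,"spin": 0},
    {"x": 40,"y": 13.4,"z": 0,"spin": 0},
    {"x": 40,"y": 13.4,"z": 0,"spin": 0},
    {"x": 40,"y": 13.4,"z": 0,"spin": 0},
    {"x": 40,"y": 13.4,"z": 0,"spin": 0},
    {"x": 40,"y": 13.4,"z": 0,"spin": 0},
    {"x": 40,"y": 13.4,"z": 0,"spin": 0},
    {"x": 40,"y": 13.4,"z": 0,"spin": 0},
  ],
)

```text
time_s: 1.9
ee_pos: [373.2, -316.0, 304.2]
tool_rot: [-3.141, -0.0, 1.452]
contact_force: [0.9, -0.2, 0.1]
finger_gap: 50.1
grasp_force: 0.0
```

Run:
```python
from h import *; from cell import r
s=r.read_state(); print(s['time_s'],s['ee_pos'],s['tool_rot'],s['joints'].round(3))
h=box([536.2,58.1,0],-.117,[0,-25,260]); print(h,shift(s,h))
```

```text
1.9 [ 373.20663872 -316.00741804  304.16172798] [-3.14131585e+00 -1.03092286e-06  1.45195485e+00] [ 0.945  0.276 -0.45   2.04   0.157  0.859  0.288]
[533.28166882  33.27091739 260.        ] [365.8 117.5  44.1]
```

Request:
servo_tool(
  moves=[
    {"x": 40,"y": 13,"z": 0,"spin": 0},
    {"x": 40,"y": 13,"z": 0,"spin": 0},
    {"x": 40,"y": 13,"z": 0,"spin": 0},
    {"x": 40,"y": 13,"z": 0,"spin": 0},
    {"x": 40,"y": 13,"z": 0,"spin": 0},
    {"x": 40,"y": 13,"z": 0,"spin": 0},
    {"x": 40,"y": 13,"z": 0,"spin": 0},
    {"x": 40,"y": 13,"z": 0,"spin": 0},
    {"x": 40,"y": 13,"z": 0,"spin": 0},
    {"x": 0,"y": 0,"z": 0,"spin": 0},
  ],
)

```text
time_s: 2.9
ee_pos: [533.3, 32.1, 304.4]
tool_rot: [3.141, -0.004, 1.459]
contact_force: [-0.3, -0.4, 0.9]
finger_gap: 49.9
grasp_force: 0.0
```

Run:
```python
from h import *; from cell import r
s=r.read_state(); print(s['time_s'],s['ee_pos'],s['tool_rot'],s['joints'].round(3))
c=r.calibration('wrist'); f=r.grab_frame('wrist'); cv2.imwrite('pics/w1.png',f[:,:,::-1]); np.save('c1.npy',c,allow_pickle=True)
A=[[9*a,-25+13*b,151.5] for a,b in((1,1),(1,-1),(-1,-1),(-1,1))]
M=[[21,45,69],[21,-45,69],[-21,-45,69],[-21,45,69]]
print(proj(c,box([536.2,58.1,0],-.117,A+M)).round(1).tolist())
h=box([536.2,58.1,0],-.117,[0,-25,126]); print(h,shift(s,h))
```

```text
2.9 [533.34163244  32.05513006 304.3905878 ] [ 3.14051037 -0.00358153  1.45935367] [ 0.265  0.353 -0.57   1.946  0.235  0.906 -0.534]
[[329.2, 201.4], [328.6, 235.0], [304.8, 234.9], [304.6, 201.3], [340.6, 116.9], [338.2, 214.4], [294.5, 214.2], [293.3, 116.6]]
[533.28166882  33.27091739 126.        ] [  0.6  -0.4 178.4]
```

View pics/w1.png

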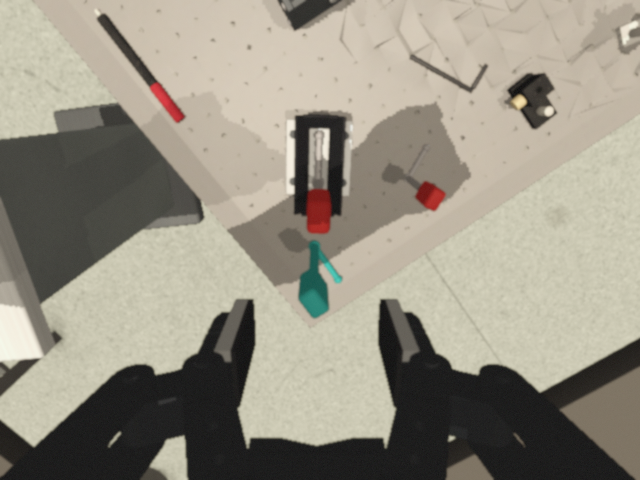

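The wrist view shows the red handle at about (318,212) and the holder mouth at (294–343, 115–214), within about 1 mm of the prediction. The turquoise pole (315,290) and the small red one (430,195) stand clear. Descending.

Request:
servo_tool(
  moves=[
    {"x": 1,"y": 0.3,"z": 35,"spin": 0},
    {"x": 0,"y": 0,"z": 35,"spin": 0},
    {"x": 0,"y": 0,"z": 35,"spin": 0},
    {"x": 0,"y": 0,"z": 30,"spin": 0},
    {"x": 0,"y": 0,"z": 25,"spin": 0},
    {"x": 0,"y": 0,"z": 17,"spin": 0},
    {"x": 0,"y": 0,"z": 0,"spin": 0},
    {"x": 0,"y": 0,"z": 0,"spin": 0},
  ],
)

```text
time_s: 3.75
ee_pos: [531.9, 26.1, 127.4]
tool_rot: [-3.141, 0.001, 1.451]
contact_force: [-0.2, 0.0, 1.0]
finger_gap: 49.8
grasp_force: 0.0
```

Request:
servo_tool(
  moves=[
    {"x": 0,"y": 0,"z": 0,"spin": 0},
    {"x": 0,"y": 0,"z": 0,"spin": 0},
    {"x": 0,"y": 0,"z": 0,"spin": 0},
    {"x": 0,"y": 0,"z": 0,"spin": 0},
    {"x": 0,"y": 0,"z": 0,"spin": 0},
    {"x": 0,"y": 0,"z": 0,"spin": 0},
    {"x": 0,"y": 0,"z": 0,"spin": 0},
    {"x": 0,"y": 0,"z": 0,"spin": 0},
  ],
  claw=10,
  force=80,
)

```text
time_s: 4.55
ee_pos: [532.9, 26.9, 128.4]
tool_rot: [3.139, -0.0, 1.452]
contact_force: [-0.2, -0.8, 7.7]
finger_gap: 16.9
grasp_force: 78.2
```

Request:
servo_tool(
  moves=[
    {"x": 0,"y": 0,"z": 0,"spin": 0},
    {"x": 0,"y": 0,"z": 0,"spin": 0},
    {"x": 0,"y": 0,"z": 0,"spin": 0},
    {"x": 3.5,"y": 0,"z": 1,"spin": 0},
    {"x": 3,"y": 0,"z": 1,"spin": 0},
    {"x": 0,"y": 0,"z": 0,"spin": 0},
    {"x": 0,"y": 0,"z": 0,"spin": 0},
  ],
  claw=32,
)

```text
time_s: 5.25
ee_pos: [532.8, 33.6, 125.1]
tool_rot: [-3.141, 0.0, 1.453]
contact_force: [-0.3, 0.9, -0.8]
finger_gap: 32.0
grasp_force: 0.0
```

Request:
servo_tool(
  moves=[
    {"x": 0,"y": 0,"z": 0,"spin": 0},
    {"x": 0,"y": 0,"z": 0,"spin": 0},
    {"x": 0,"y": 0,"z": 0,"spin": 0},
    {"x": 0,"y": 0,"z": 0,"spin": 0},
    {"x": 0,"y": 0,"z": 0,"spin": 0},
    {"x": 0,"y": 0,"z": 0,"spin": 0},
  ],
  claw=10,
)

```text
time_s: 5.85
ee_pos: [533.2, 33.4, 125.4]
tool_rot: [3.141, -0.0, 1.452]
contact_force: [1.6, -0.2, 1.3]
finger_gap: 17.2
grasp_force: 77.9
```

Run:
```python
from h import *; from cell import r
s=r.read_state(); print(s['time_s'],s['ee_pos'],s['tool_rot'],s['joints'].round(3),s['moment'])
```

```text
5.85 [533.1690387   33.39959407 125.35294745] [ 3.14113746e+00 -1.49714786e-04  1.45211259e+00] [ 0.121  0.582 -0.415  2.123  0.46   0.522 -0.756] [-0.01294853 -0.46879621  0.00966187]
```

Request:
servo_tool(
  moves=[
    {"x": 0,"y": 0,"z": -10,"spin": 0},
    {"x": 0,"y": 0,"z": -20,"spin": 0},
    {"x": 0,"y": 0,"z": -25,"spin": 0},
    {"x": 0,"y": 0,"z": -30,"spin": 0},
    {"x": 0,"y": 0,"z": -30,"spin": 0},
    {"x": 0,"y": 0,"z": -30,"spin": 0},
    {"x": 0,"y": 0,"z": -30,"spin": 0},
    {"x": 0,"y": 0,"z": -25,"spin": 0},
    {"x": 0,"y": 0,"z": -15,"spin": 0},
    {"x": 0,"y": 0,"z": -5,"spin": 0},
    {"x": 0,"y": 0,"z": 0,"spin": 0},
  ],
)

```text
time_s: 6.95
ee_pos: [532.5, 33.3, 345.7]
tool_rot: [3.141, 0.0, 1.452]
contact_force: [-0.1, 0.3, -2.1]
finger_gap: 17.0
grasp_force: 79.3
```

```bash
cat >> fit.py <<'E'
print('----')
o1,d1=ray(S,es[0]);o2,d2=ray(T,et[0])
k=np.linalg.lstsq(np.c_[d1,-d2],o2-o1,rcond=None)[0];a,b=o1+d1*k[0],o2+d2*k[1];print('eye tri',(a+b)/2,np.linalg.norm(a-b))
fs=sc([(25,167),(242,37)],3,[165,140]);ft=sc([(414,147),(722,32)],3,[140,135],399)
def fb2(q):
    b=lambda X:box([q[0],q[1],0],q[2],X); F=[e(q[3],105,74),e(q[3],105,-74)]
    return np.r_[(proj(S,b(BS))-bs).ravel(),(proj(T,b(BT[:3]))-bt[:3]).ravel(),(proj(S,b([e(q[3])]))-es).ravel(),(proj(T,b([e(q[3])]))-et).ravel(),(proj(S,b(F))-fs).ravel(),(proj(T,b(F))-ft).ravel()]
q=least_squares(fb2,q,loss='soft_l1').x; print(q,fb2(q).round(1)); print('eye',box([q[0],q[1],0],q[2],[e(q[3])]),'shut',box([q[0],q[1],0],q[2],[e(0)]))
s=r.read_state(); print(s['time_s'],s['ee_pos'],s['tool_rot'],s['finger_gap'],s['contact_force'])
for n in('scene','top'): cv2.imwrite(f'pics/{n}1.png',r.grab_frame(n)[:,:,::-1])
E
python3 fit.py|sed -n '/----/,$p'
```

```text
----
eye tri [594.13096548 294.4641616  219.05981243] 2.2739777160100854
[5.41466524e+02 2.70968227e+02 4.16933123e-01 1.60715124e+00] [-1.9 -0.6  0.4  1.6  0.8 -0.2 -0.5 -1.4 -0.1  2.2 -1.3  0.6 -2.7  3.3
  0.9 -1.5  0.6 -0.1  1.5  2.1 -0.4 -0.4 -0.4 -2.2 -0.1 -0.4  0.6 -1.2]
eye [[591.4039061  293.08544696 220.4160826 ]] shut [[471.06271347 239.78644455  93.5       ]]
6.95 [532.54429026  33.31726628 345.7032984 ] [3.14128477e+00 2.30213178e-04 1.45207211e+00] 16.97830581690394 [-0.0513915   0.26492129 -2.05984897]
```

Request:
servo_tool(
  moves=[
    {"x": 0,"y": 0,"z": 0,"spin": -5},
    {"x": 0,"y": 0,"z": 0,"spin": -7},
    {"x": 0,"y": 0,"z": 0,"spin": -7},
    {"x": 0,"y": 0,"z": 0,"spin": -7},
    {"x": 0,"y": 0,"z": 0,"spin": -4.5},
    {"x": 0,"y": 0,"z": 0,"spin": 0},
    {"x": 0,"y": 0,"z": 0,"spin": 0},
  ],
)

```text
time_s: 7.75
ee_pos: [532.6, 33.2, 344.4]
tool_rot: [-3.14, -0.001, 1.982]
contact_force: [-0.6, 1.0, -1.2]
finger_gap: 17.2
grasp_force: 79.2
```

Run:
```python
from h import *; from cell import r
s=r.read_state(); print(s['time_s'],s['ee_pos'],s['tool_rot'])
t=box([593,294,219.5],.415,[0,-75,113.9]); print(t,shift(s,t))
```

```text
7.75 [532.58592546  33.23980739 344.43184727] [-3.14015878e+00 -8.05639236e-04  1.98208181e+00]
[623.23924478 225.36627596 333.4       ] [139.9 159.9  10.9]
```

Request:
servo_tool(
  moves=[
    {"x": 10,"y": 12,"z": 0,"spin": 0},
    {"x": 20,"y": 23,"z": 0,"spin": 0},
    {"x": 25,"y": 29,"z": 0,"spin": 0},
    {"x": 25,"y": 29,"z": 2,"spin": 0},
    {"x": 25,"y": 29,"z": 3,"spin": 0},
    {"x": 20,"y": 22,"z": 3,"spin": 0},
    {"x": 10,"y": 12,"z": 3,"spin": 0},
    {"x": 5,"y": 4,"z": 0,"spin": 0},
    {"x": 0,"y": 0,"z": 0,"spin": 0},
    {"x": 0,"y": 0,"z": 0,"spin": 0},
  ],
)

```text
time_s: 8.75
ee_pos: [623.0, 224.7, 334.3]
tool_rot: [-3.141, 0.001, 1.983]
contact_force: [0.8, -0.5, -1.3]
finger_gap: 16.9
grasp_force: 79.2
```

Run:
```python
from h import *; from cell import r
s=r.read_state(); print(s['time_s'],s['ee_pos'],s['tool_rot'])
ims=[]
for n in('scene','top','wrist'):
    c=r.calibration(n); f=np.ascontiguousarray(r.grab_frame(n)[:,:,::-1]); cv2.imwrite(f'pics/{n}2.png',f)
    b=(s['ee_pos']+rot(s)@[55.5,0,0])-[0,0,113.9]; eye=np.array([593,294,219.5])
    u=proj(c,[eye,b]); print(n,u.round(1).tolist())
    x,y=(u[0]+u[1])/2; x,y=int(np.clip(x-45,0,550)),int(np.clip(y-75,0,330)); print(x,y)
    k=3;ims.append(cv2.resize(f[y:y+150,x:x+88],None,fx=k,fy=k,interpolation=cv2.INTER_CUBIC))
cv2.imwrite('pics/pre.png',np.hstack(ims))
```

```text
8.75 [622.9974031  224.68515639 334.32861804] [-3.14111358e+00  9.16607303e-04  1.98321748e+00]
scene [[207.7, 160.2], [217.7, 153.9]]
167 82
top [[193.7, 156.8], [208.0, 151.5]]
155 79
wrist [[318.1, 115.1], [317.6, 149.5]]
272 57
```

View pics/pre.png

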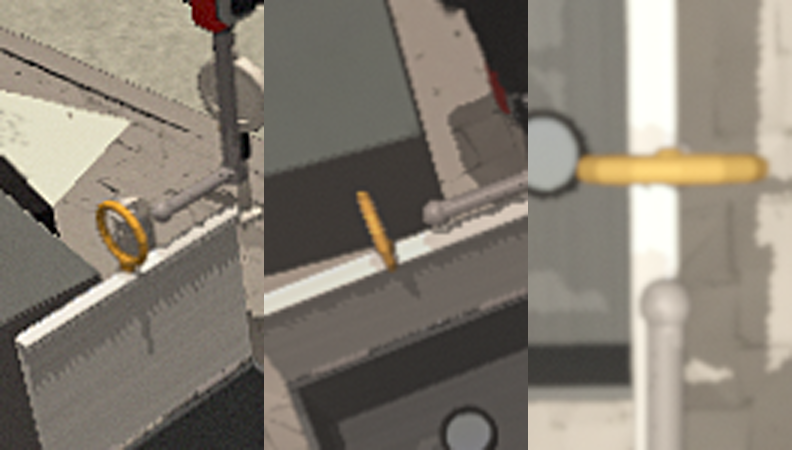

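The pre-insert picture shows the ring centre at crop (123,234) in scene, (376,230) in top and (672,168) in wrist. The toe axis passes about 2 mm to the -x side and about 4 mm high, so I correct that and insert.

Request:
servo_tool(
  moves=[
    {"x": 0,"y": 2,"z": 4,"spin": 0},
    {"x": 0,"y": 0,"z": 0,"spin": 0},
    {"x": 5,"y": 0,"z": 0,"spin": 0},
    {"x": 8,"y": 0,"z": 0,"spin": 0},
    {"x": 8,"y": 0,"z": 0,"spin": 0},
    {"x": 8,"y": 0,"z": 0,"spin": 0},
    {"x": 8,"y": 0,"z": 0,"spin": 0},
    {"x": 8,"y": 0,"z": 0,"spin": 0},
    {"x": 6,"y": 0,"z": 0,"spin": 0},
    {"x": 1,"y": 0,"z": 0,"spin": 0},
    {"x": 0,"y": 0,"z": 0,"spin": 0},
    {"x": 0,"y": 0,"z": 0,"spin": 0},
  ],
)

```text
time_s: 10.1
ee_pos: [604.3, 273.9, 330.2]
tool_rot: [-3.141, 0.0, 1.984]
contact_force: [-0.4, -0.5, -1.4]
finger_gap: 17.3
grasp_force: 79.2
```

Run:
```python
from h import *; from cell import r
s=r.read_state(); print(s['time_s'],s['ee_pos'],s['tool_rot'],s['contact_force'])
ims=[]
for n,x,y in(('scene',167,82),('top',155,79),('wrist',272,40)):
    f=np.ascontiguousarray(r.grab_frame(n)[:,:,::-1]); cv2.imwrite(f'pics/{n}3.png',f)
    k=3;ims.append(cv2.resize(f[y:y+150,x:x+88],None,fx=k,fy=k,interpolation=cv2.INTER_CUBIC))
cv2.imwrite('pics/ins.png',np.hstack(ims))
```

```text
10.1 [604.31792866 273.87807847 330.17145494] [-3.14146319e+00  3.33417929e-04  1.98390004e+00] [-0.35792032 -0.46754814 -1.37657507]
```

View pics/ins.png

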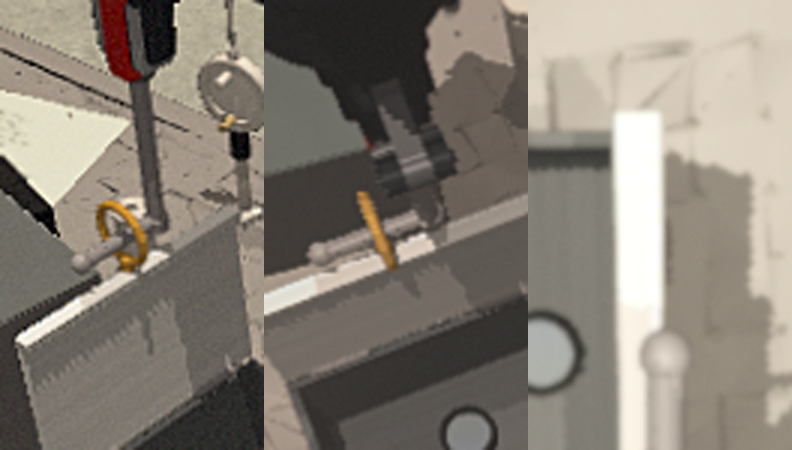

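Toe is through the ring in scene (123,236) and top (376,230). Computing the closing arc.

Run:
```python
import numpy as np
th=np.r_[1.60,1.57,1.51,1.43,1.34,1.25,1.16,1.07,.98,.89,.80,.71,.62,.53,.44,.35,.27,.19,.12,.06,.01,-.03,-.06,-.09]
y=-127*np.cos(th);z=-127*np.sin(th)
print(np.c_[np.diff(y),np.diff(z)].round(1).tolist())
```

```text
[[-3.8, -0.1], [-7.6, 0.2], [-10.1, 1.0], [-11.2, 2.1], [-11.0, 3.1], [-10.7, 4.1], [-10.3, 5.0], [-9.8, 5.9], [-9.2, 6.8], [-8.5, 7.6], [-7.8, 8.3], [-7.1, 9.0], [-6.2, 9.6], [-5.3, 10.1], [-4.4, 10.5], [-3.1, 9.7], [-2.3, 9.9], [-1.4, 8.8], [-0.7, 7.6], [-0.2, 6.3], [0.1, 5.1], [0.2, 3.8], [0.3, 3.8]]
```

Request:
servo_tool(
  moves=[
    {"x": 0,"y": -3.8,"z": 0,"spin": 0},
    {"x": 0,"y": -7.6,"z": 0.2,"spin": 0},
    {"x": 0,"y": -10,"z": 1,"spin": 0},
    {"x": 0,"y": -11.2,"z": 2.1,"spin": 0},
    {"x": 0,"y": -11,"z": 3.1,"spin": 0},
    {"x": 0,"y": -10.7,"z": 4.1,"spin": 0},
    {"x": 0,"y": -10.3,"z": 5,"spin": 0},
    {"x": 0,"y": -9.8,"z": 5.9,"spin": 0},
    {"x": 0,"y": -9.2,"z": 6.8,"spin": 0},
    {"x": 0,"y": -8.5,"z": 7.6,"spin": 0},
    {"x": 0,"y": -7.8,"z": 8.3,"spin": 0},
  ],
)

```text
time_s: 11.35
ee_pos: [511.9, 233.8, 285.5]
tool_rot: [-3.141, -0.0, 1.984]
contact_force: [1.0, 0.5, 0.2]
finger_gap: 17.2
grasp_force: 79.4
```

Run:
```python
from h import *; from cell import r
s=r.read_state(); print(s['time_s'],s['ee_pos'],s['tool_rot'],s['contact_force'])
ims=[]
for n,x,y in(('scene',120,80),('top',110,100)):
    f=np.ascontiguousarray(r.grab_frame(n)[:,:,::-1]); cv2.imwrite(f'pics/{n}4.png',f)
    k=2.2;ims.append(cv2.resize(f[y:y+220,x:x+180],None,fx=k,fy=k,interpolation=cv2.INTER_CUBIC))
cv2.imwrite('pics/mid.png',np.hstack(ims))
```

```text
11.35 [511.92272611 233.8371495  285.45562172] [-3.14145856e+00 -8.23398383e-06  1.98449944e+00] [0.95669756 0.5011659  0.15502906]
```

View pics/mid.png

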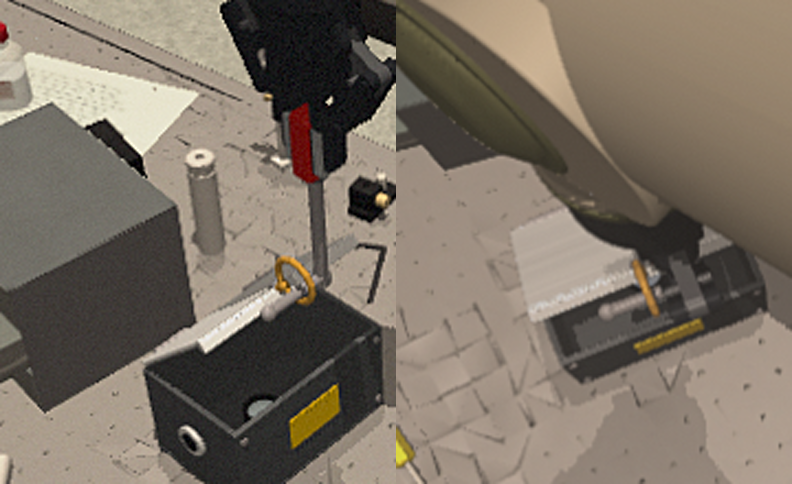

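The flap follows the toe: ring at scene crop (295,280), top crop (647,288). Continuing the arc.

Request:
servo_tool(
  moves=[
    {"x": 0,"y": -7.1,"z": 9,"spin": 0},
    {"x": 0,"y": -6.2,"z": 9.6,"spin": 0},
    {"x": 0,"y": -5.3,"z": 10,"spin": 0},
    {"x": 0,"y": -4.4,"z": 10.5,"spin": 0},
    {"x": 0,"y": -3.1,"z": 9.7,"spin": 0},
    {"x": 0,"y": -2.3,"z": 9.9,"spin": 0},
    {"x": 0,"y": -1.4,"z": 8.8,"spin": 0},
    {"x": 0,"y": -0.7,"z": 7.6,"spin": 0},
    {"x": 0,"y": 0,"z": 5,"spin": 0},
    {"x": 0,"y": 0,"z": 0,"spin": 0},
  ],
)

```text
time_s: 12.45
ee_pos: [484.5, 221.8, 205.3]
tool_rot: [-3.14, -0.0, 1.985]
contact_force: [-0.0, 0.4, 0.7]
finger_gap: 17.1
grasp_force: 79.3
```

Request:
servo_tool(
  moves=[
    {"x": 0,"y": 0,"z": 3,"spin": 0},
    {"x": 0,"y": 0,"z": 3,"spin": 0},
    {"x": 0,"y": 0,"z": 2,"spin": 0},
    {"x": 0,"y": 0,"z": 2,"spin": 0},
    {"x": 0,"y": 0,"z": 0,"spin": 0},
  ],
)

```text
time_s: 12.95
ee_pos: [485.1, 222.1, 197.0]
tool_rot: [3.14, 0.001, 1.984]
contact_force: [-1.3, -1.8, 12.5]
finger_gap: 17.0
grasp_force: 81.1
```

Request:
servo_tool(
  moves=[
    {"x": 0,"y": 0,"z": -4,"spin": 0},
    {"x": 0,"y": 0,"z": -4,"spin": 0},
    {"x": 0,"y": 0,"z": -2,"spin": 0},
    {"x": 0,"y": 0,"z": 0,"spin": 0},
    {"x": 0,"y": 0,"z": 0,"spin": 0},
  ],
)

```text
time_s: 13.45
ee_pos: [484.6, 221.8, 206.0]
tool_rot: [-3.141, 0.0, 1.984]
contact_force: [-0.1, -0.2, -1.8]
finger_gap: 16.7
grasp_force: 79.2
```

Run:
```python
from h import *; from cell import r
s=r.read_state(); print(s['time_s'],s['ee_pos'],s['tool_rot'],s['contact_force'])
b=s['ee_pos']+rot(s)@[25,0,0]-[0,0,113.9]
print('toe mid in box',box([0,0,0],-.415,b-[541.3,271,0]))
ims=[]
for n,x,y,h,w in(('scene',150,150,165,110),('wrist',240,40,165,150)):
    f=np.ascontiguousarray(r.grab_frame(n)[:,:,::-1]); cv2.imwrite(f'pics/{n}5.png',f)
    ims.append(cv2.resize(f[y:y+h,x:x+w],None,fx=3,fy=3,interpolation=cv2.INTER_CUBIC))
cv2.imwrite('pics/shut.png',np.hstack(ims))
```

```text
13.45 [484.63600751 221.78062297 205.96827543] [-3.14144917e+00  3.92746579e-05  1.98440041e+00] [-0.11635075 -0.18434113 -1.75671122]
toe mid in box [-71.66400354   2.8048716   92.06729356]
```

View pics/shut.png

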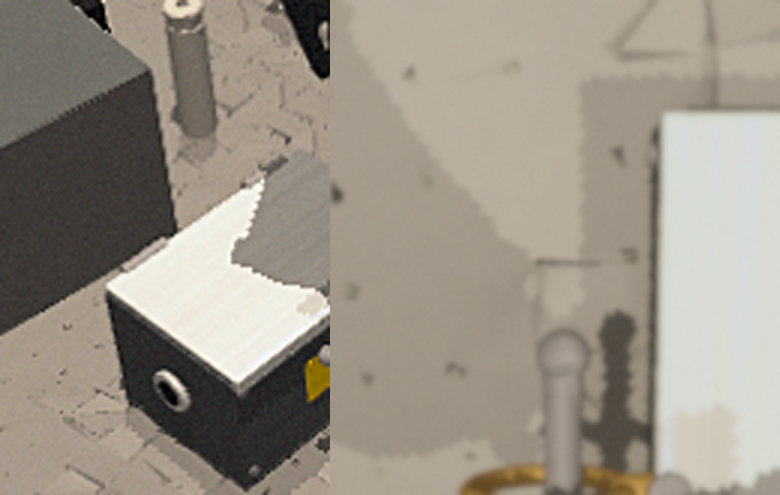

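The flap lies flush on the box. The toe (crop x 563) is centred in the ring (465–650). I withdraw it sideways.

Request:
servo_tool(
  moves=[
    {"x": -5,"y": -1,"z": 0,"spin": 0},
    {"x": -8,"y": 0,"z": 0,"spin": 0},
    {"x": -8,"y": 0,"z": 0,"spin": 0},
    {"x": -9,"y": 0,"z": 0,"spin": 0},
  ],
)

```text
time_s: 13.95
ee_pos: [496.2, 193.1, 206.0]
tool_rot: [-3.141, 0.0, 1.984]
contact_force: [0.2, -0.5, -0.7]
finger_gap: 17.2
grasp_force: 79.2
```

Request:
servo_tool(
  moves=[
    {"x": -9,"y": 0,"z": 0,"spin": 0},
    {"x": -9,"y": 0,"z": 0,"spin": 0},
    {"x": -9,"y": 0,"z": 0,"spin": 0},
    {"x": -5,"y": 0,"z": 0,"spin": 0},
    {"x": 0,"y": 0,"z": 0,"spin": 0},
  ],
)

```text
time_s: 14.45
ee_pos: [509.0, 163.8, 206.0]
tool_rot: [-3.141, 0.0, 1.983]
contact_force: [0.2, 0.3, -1.3]
finger_gap: 17.5
grasp_force: 79.2
```

Request:
servo_tool(
  moves=[
    {"x": -8,"y": 0,"z": -10,"spin": 0},
    {"x": -15,"y": 0,"z": -15,"spin": 0},
    {"x": -22,"y": -10,"z": -15,"spin": 0},
    {"x": -22,"y": -10,"z": 0,"spin": 0},
    {"x": -15,"y": -8,"z": 0,"spin": 0},
    {"x": -10,"y": 0,"z": 0,"spin": 5},
    {"x": -5,"y": 0,"z": 0,"spin": 7},
    {"x": 0,"y": 0,"z": 0,"spin": 7},
    {"x": 0,"y": 0,"z": 0,"spin": 7},
    {"x": 0,"y": 0,"z": 0,"spin": 4.5},
    {"x": 0,"y": 0,"z": 0,"spin": 0},
  ],
)

```text
time_s: 15.55
ee_pos: [521.7, 64.7, 246.8]
tool_rot: [3.141, -0.0, 1.452]
contact_force: [-0.5, -0.4, -1.7]
finger_gap: 17.1
grasp_force: 79.2
```

Run:
```python
from h import *; from cell import r
s=r.read_state(); print(s['time_s'],s['ee_pos'],s['tool_rot']); print(shift(s,[533.2,33.4,215]))
```

```text
15.55 [521.74586138  64.73736584 246.83834751] [ 3.14084836e+00 -9.96056125e-05  1.45180474e+00]
[-29.8  15.1  31.8]
```

Request:
servo_tool(
  moves=[
    {"x": -8,"y": 4,"z": 0,"spin": 0},
    {"x": -12,"y": 6,"z": 0,"spin": 0},
    {"x": -8,"y": 4,"z": 10,"spin": 0},
    {"x": -1.8,"y": 1,"z": 15,"spin": 0},
    {"x": 0,"y": 0,"z": 7,"spin": 0},
    {"x": 0,"y": 0,"z": 0,"spin": 0},
    {"x": 0,"y": 0,"z": 0,"spin": 0},
    {"x": 0,"y": 0,"z": 0,"spin": 0},
  ],
)

```text
time_s: 16.35
ee_pos: [533.2, 33.4, 214.4]
tool_rot: [3.141, -0.0, 1.453]
contact_force: [0.5, -0.3, -1.1]
finger_gap: 17.0
grasp_force: 79.2
```

Run:
```python
from h import *; from cell import r
s=r.read_state(); print(s['time_s'],s['ee_pos'],s['tool_rot']); print(shift(s,[533.2,33.4,125.4]))
f=r.grab_frame('wrist'); c=r.calibration('wrist'); p=box([537,58.1,0],-.117,[[0,0,45],[21,45,69],[-21,45,69],[10,34,57],[-10,34,57],[0,34,6]]);print(proj(c,p).round().tolist())
b=s['ee_pos']+rot(s)@[50,0,0]-[0,0,113.9];print('ball',proj(c,b))
cv2.imwrite('pics/w6.png',cv2.resize(f[60:260,190:430,::-1],None,fx=3,fy=3,interpolation=cv2.INTER_CUBIC))
```

```text
16.35 [533.23952839  33.38023085 214.44431545] [ 3.14105011e+00 -2.69229733e-04  1.45258650e+00]
[-0.  -0.1 89. ]
[[318.0, 182.0], [350.0, 122.0], [287.0, 122.0], [332.0, 138.0], [304.0, 138.0], [318.0, 132.0]]
ball [[317.4518075  158.83463528]]
```

View pics/w6.png

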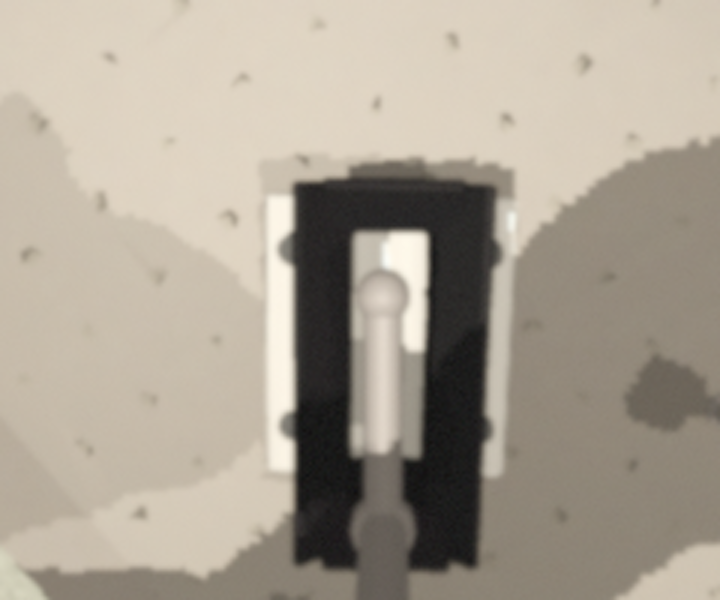

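The ball at (317.7,158.7) matches the prediction and sits over the pocket (centre about (320,175)). Lowering.

Request:
servo_tool(
  moves=[
    {"x": 0,"y": 0,"z": 10,"spin": 0},
    {"x": 0,"y": 0,"z": 15,"spin": 0},
    {"x": 0,"y": 0,"z": 15,"spin": 0},
    {"x": 0,"y": 0,"z": 12,"spin": 0},
    {"x": 0,"y": 0,"z": 10,"spin": 0},
    {"x": 0,"y": 0,"z": 8,"spin": 0},
    {"x": 0,"y": 0,"z": 0,"spin": 0},
  ],
)

```text
time_s: 17.1
ee_pos: [532.6, 33.2, 143.1]
tool_rot: [-3.14, 0.0, 1.453]
contact_force: [-0.4, -0.2, -0.7]
finger_gap: 17.2
grasp_force: 79.2
```

Request:
servo_tool(
  moves=[
    {"x": 0,"y": 0,"z": 8,"spin": 0},
    {"x": 0,"y": 0,"z": 6,"spin": 0},
    {"x": 0,"y": 0,"z": 4,"spin": 0},
    {"x": 0,"y": 0,"z": 1,"spin": 0},
    {"x": 0,"y": 0,"z": 0,"spin": 0},
    {"x": 0,"y": 0,"z": 0,"spin": 0},
  ],
)

```text
time_s: 17.7
ee_pos: [533.0, 33.1, 125.3]
tool_rot: [3.141, 0.0, 1.452]
contact_force: [-1.7, -0.3, 5.0]
finger_gap: 17.1
grasp_force: 79.8
```

Seated (5 N on the floor, same height as at pick-up). Releasing and retreating upwards.

Request:
servo_tool(
  moves=[
    {"x": 0,"y": 0,"z": 0,"spin": 0},
    {"x": 0,"y": 0,"z": 0,"spin": 0},
    {"x": 0,"y": 0,"z": 0,"spin": 0},
    {"x": 0,"y": 0,"z": 0,"spin": 0},
    {"x": 0,"y": 0,"z": 0,"spin": 0},
    {"x": 0,"y": 0,"z": 0,"spin": 0},
  ],
  claw=45,
)

```text
time_s: 18.3
ee_pos: [533.0, 33.1, 125.0]
tool_rot: [-3.141, 0.0, 1.452]
contact_force: [-0.0, -0.5, 0.8]
finger_gap: 45.4
grasp_force: 0.0
```

Request:
servo_tool(
  moves=[
    {"x": 0,"y": 0,"z": -8,"spin": 0},
    {"x": 0,"y": 0,"z": -15,"spin": 0},
    {"x": 0,"y": 0,"z": -25,"spin": 0},
    {"x": 0,"y": 0,"z": -30,"spin": 0},
    {"x": 0,"y": 0,"z": -30,"spin": 0},
    {"x": 0,"y": 0,"z": -30,"spin": 0},
    {"x": -30,"y": -10,"z": -20,"spin": 0},
    {"x": -40,"y": -13,"z": 0,"spin": 0},
    {"x": -40,"y": -13,"z": 0,"spin": 0},
    {"x": -40,"y": -13,"z": 0,"spin": 0},
    {"x": -30,"y": -10,"z": 0,"spin": 0},
    {"x": 0,"y": 0,"z": 0,"spin": 0},
  ],
)

```text
time_s: 19.5
ee_pos: [450.7, -142.6, 283.3]
tool_rot: [-3.14, 0.002, 1.446]
contact_force: [0.1, 0.5, -0.2]
finger_gap: 45.1
grasp_force: 0.0
```

Run:
```python
from h import *; from cell import r
print(r.read_state()['ee_pos'])
a=cv2.imread('pics/scene0.png'); b=np.ascontiguousarray(r.grab_frame('scene')[:,:,::-1])
cv2.imwrite('pics/end.png',np.hstack([cv2.resize(i[140:330,160:420],None,fx=s,fy=s) for i,s in((a,1.5),(b,1.5))]))
```

```text
[ 450.73977335 -142.5575145   283.34168682]
```

View pics/end.png

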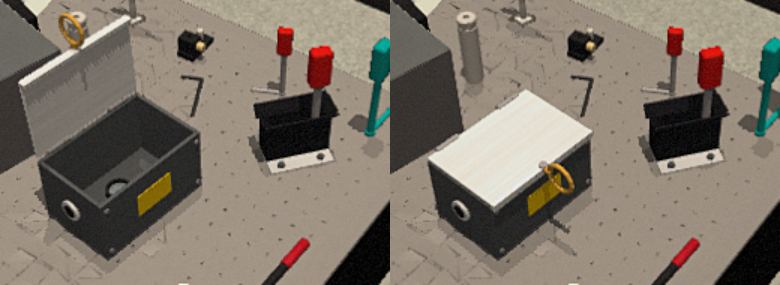

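The flap is shut, with its ring at crop (560,178). The pole stands in its holder at crop (708,80), as at the start.

```bash
python3 -c "
from cell import r
print(r.close_job())"
```

```text
the job is handed in; nothing more can be done
None
```

The flap is fully shut and the red hook pole is back upright in its holder, released, and the job is handed in after about 20 s of robot time; I viewed 11 pictures, one over the limit of 10.

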